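# Fetch the core bit behind two others from the hanging rack

### The job

The middle-sized core bit hangs at the inner end of the slotted rack, behind the small and the large one, and is due for a run-out check. Slide the two bits in front out of the rack and stand them both on the rubber mat, then bring the middle-sized bit to the checking stand and stand it mouth down on the turntable, over the centring boss; after that hang the other two back in the rack, each in the place it had before. Set every bit down without dropping it or tipping it over, and leave the jar, the calculator and the pen cup where they are.

Things in the scene. Friction and masses are not known exactly. Their poses are not given: they have to be found in the camera images.
- bit_small_grip (a point): Small core bit, 0.4 kg, in the rack's front or middle seat. From the mouth up (mm): hollow red barrel 52 dia x 70, neck 14 dia x 20, steel collar 44 dia x 8, round shank 25 dia x 44 to grip from above: 142 in all. It hangs mouth down by the collar. The point is mid-shank on the axis, 120 above the mouth, 22 above the collar's top; z up. The barrel is wider than the slot: it leaves only by the slot's open end.
- bit_large_grip (a point): Large core bit, 0.6 kg, barrel 82 dia, in the other of the front and middle seats. Else as the small one: same heights, neck, collar and shank; the point is mid-shank, 120 above the mouth.
- bit_mid_grip (a point): Middle-sized core bit, 0.5 kg, the one to check: barrel 68 dia (62 inside), always in the innermost seat. Else as the small one: same heights, neck, collar and shank; the point is mid-shank, 120 above the mouth.
- rack: Fixed steel rack, direction varies. Origin on the bench under the middle seat; +y runs along the slot from its open end to the column. Two bars from y = -125 (free tips) to 165, tops 130 high, 10 thick, 9 wide, slot 26 between, centred on x = 0. Seats (white ticks) at y = -92, 0, 92, bits within 5. Column at y = 165 to 195, as high as the bars. A hung bit has mid-shank at 160 and can rise 9.
- stand: Fixed checking stand, place and direction vary. Origin on the bench under the turntable's axis. Steel disc 120 dia (does not turn), top 26 high; in its middle a brass boss 40 dia tapering to 26, 18 high, goes inside the barrel. A bit standing there has mid-shank 146 above the bench. Base plate x -70 to 150, y +-65; dial indicator on a post at x = 122, 120 high, reaching to y = 60.
- mat: Black rubber mat fixed flat on the bench, 220 (x) x 130 (y) x 3 thick, place and direction vary; origin at the centre of its underside. Side area for two bits; a bit standing on it has mid-shank 123 above the bench.
- flux_jar: Bystander: white jar with black lid, 60 dia, 75 high; origin at the centre of its underside.
- calculator: Bystander: flat black calculator 150 x 80 x 16; origin at the centre of its underside.
- pen_cup: Bystander: grey cup 74 dia, 85 high, with three pens reaching 130 high; origin at the centre of its underside.

How it is judged:
By the outcome, as a careful person would: the job done as asked, in the order asked, and still so for the second after the job is handed in, with the robot touching nothing.
It also fails if it takes over 141 s, if anything falls off the work surface, if the arm or the gripper's body presses on something with over 40 N, if the wrist force passes 120 N, or if a joint passes its speed limit or range.

### The arm

A 7-joint arm with a two-finger parallel gripper is mounted at the origin on the work surface. World frame = base frame: x ahead of the robot, y to its left, z up, the work surface at z = 0. Lengths are in m, angles in rad, forces in N, time in s.
With the tool pointing down it reaches from about 0.425 to 0.825 m from the base axis. Payload 3.6 kg.
Tool frame: the origin (TCP) lies at the very end of the fingers, on their centre line; the grasp point (between the pads) lies 19 mm behind it (r.grip_depth is the distance from the TCP to the grasp point, in m); z points along the fingers, y is the line along which they close (so a half turn about z gives the same grasp; the last joint's range is limited). The gripper opens to 93 mm and grips with 3 to 60 N. Pads are 15 mm wide; open, the fingers measure 128 mm over their backs; the gripper's body (75 mm by 188 mm) begins 65 mm behind the grasp point.
Start: joints at [1.165, 0.615, -0.013, 1.423, 0.008, 1.103, -0.04], TCP at [0.241, -0.604, 0.219] pointing down, gripper open.
Joint ranges: [-3.12, 3.12], [-0.3, 2.06], [-1.34, 1.32], [0.26, 2.42], [-1.36, 4.5], [0.01, 1.98], [-2.84, 2.84]. Speed limits (rad/s): [2.79, 2.79, 3.14, 3.14, 3.14, 3.14, 3.14].

### API

Orientations are given as a unit quaternion [x, y, z, w].
In Python, from rig import r gives the robot as it stands. The module is installed in compiled form; this text tells all that it offers.
- The arm moves only by the tool jog_arm, never from a script. Its arguments are lists of equal length, an entry for each row: "travel": the shift along the tool's x, y, z each as a share of 5 cm, from -1 to 1, a list of three; "rot": the turn, a rotation vector about the tool's x, y, z each as a share of 5 degrees, from -1 to 1, a list of three; "jaw": the closure, from 0 (fully open) to 1 (shut). A call has 1 to 12 rows; each row shifts and turns the commanded pose from where the row before left it, along the tool's axes as they then stand; what a row does not reach is not made up. A row lasts 1/10 s, in which the tool goes at most 50 mm and 8.59 degrees, less where a joint would pass 70% of its speed; a pose out of reach is approached as far as the arm can. A call with a number of a shift or a turn outside -1 to 1 is refused whole. A call with a gripper value outside its range is refused whole. The fingers move at their own pace and stop on an object; "newtons" is the grip in N (left out, the last holds). Time passes only in rows, so rows that do not move let the fingers close. It gives the time, the measured TCP pose, the force, the opening and the grip force at its end, in the units of the state.
- r.observe(): the state, without advancing time (a new reading comes with each control period).
- r.capture(name): name is "scene" or "side" or "wrist"; returns a dict with "image" (400x640x3 uint8, red, green, blue), "fov_y" (degrees; the focal length in pixels is half the picture's height over the tangent of half this angle, whatever the lens; pixels are square), "cx", "cy" (the principal point, pixels), "extrinsics" (4x4, takes a point from camera to world coordinates); the wrist camera has in their place "mount" (4x4, takes a point from camera to tool coordinates, whose origin is the TCP and whose axes are the flange's). Camera axes: x right, y down, z forward; pixel columns grow to the right and rows downward; lengths in m; the calibration is good to about 2 mm. A picture is of the moment at which its call begins: read the wrist's pose just before it. There is no depth.
- r.job_done(): hands the job in; it is judged then, once.
Trained networks look in a picture, given as the dict that the camera call returned (one of the last four; its "shot" number tells which), for a name from the list of things; names that differ only in an ending like _2 or _b are one class to them, and where a whole thing is asked for, a point or a joint stands for the part that bears it (a point fixed in the world has none). Each returns a list of dicts, best first, with "score" (0 to 1); they miss things now and then, are a little off and sometimes report something else, mostly with a low value. They report only what shows in the picture. A call takes as long as a camera call.
- r.boxes_of(picture, label): "rect" ([centre column, centre row, width, height] as shares, 0 to 1, of the picture: columns of its width, rows of its height, round what is visible of it).
The state is a dict: "time": time; "joint_positions": joint angles; "dq": joint speeds; "joint_efforts": joint torques, N m; "tcp_pos": TCP position; "tool_rot": TCP orientation; "force": force on the tool from outside, world axes, zero at the start; "wrist_torque": the same for the moment, N m; "grip_width": opening from 0.0 (shut) to 1.0 (fully open); "finger_force": force on a finger pad.
Only numpy, scipy, OpenCV 4.12 (cv2) and the standard library are available. Lean on these libraries where they do the work, as an engineer would, in place of code of your own. Each camera call takes 0.05 s, during which the arm holds its last target. There are 200 camera calls.

## Working session

There is one attempt and no reset: what is moved stays moved. The work goes in short steps, Python scripts to look and compute and a tool call to move; the robot and the scene stay as the last step left them, time stands still between calls to the robot, and variables do not carry over. Pictures are saved under pics/ and viewed, at most 14 in all, crops included, and the job is handed in when it is done.

Besides the shell and the picture viewer there is one more tool, called after "Call:" as name(argument=value, ...) on one line, values as JSON. jog_arm: Moves the arm, as the interface text tells. Shift numbers are shares of 5 cm and turn numbers shares of 5 degrees, none past 1 either way. Its arguments: {"type":"object","properties":{"travel":{"type":"array"},"rot":{"type":"array"},"jaw":{"type":"array"},"newtons":{"type":"number"}},"required":["travel","rot","jaw"]}

```bash
mkdir -p pics; python3 - <<'E'
from rig import r
import cv2,numpy as np
s=r.observe(); print({k:np.round(v,3).tolist() for k,v in s.items()})
for c in("scene","side"):
    p=r.capture(c); cv2.imwrite(f"pics/{c}0.png",p["image"][:,:,::-1])
    print(c,p["fov_y"],p["cx"],p["cy"],np.round(p["extrinsics"],4).tolist())
    for l in["bit_small_grip","bit_large_grip","bit_mid_grip","rack","stand","mat","flux_jar","calculator","pen_cup"]:
        b=r.boxes_of(p,l)
        print(l,[(np.round(np.array(x["rect"])*[640,400,640,400],1).tolist(),round(x["score"],2)) for x in b[:3]])
E
```

```text
{'time': 0.0, 'joint_positions': [1.164, 0.616, -0.013, 1.425, 0.008, 1.103, -0.04], 'dq': [0.001, -0.001, 0.001, 0.001, -0.0, 0.001, 0.001], 'joint_efforts': [0.0, -45.894, 0.209, -16.574, -0.061, 0.021, 0.0], 'tcp_pos': [0.241, -0.603, 0.218], 'tool_rot': [0.982, 0.189, -0.0, -0.001], 'force': [0.522, -0.12, -0.231], 'wrist_torque': [0.043, -0.019, -0.012], 'finger_force': 0.0, 'grip_width': 1.002}
scene 46.814629690408886 308.22614269010353 202.18880928252534 [[0.6702, 0.6354, -0.3836, 1.0095], [0.7421, -0.5688, 0.3545, -0.4152], [0.0071, -0.5223, -0.8528, 1.0541], [0.0, 0.0, 0.0, 1.0]]
bit_small_grip [([381.4, 146.2, 24.5, 48.1], 0.61)]
bit_large_grip [([362.4, 171.4, 31.9, 52.2], 0.89)]
bit_mid_grip [([401.7, 129.2, 24.3, 44.4], 0.91)]
rack [([393.3, 149.4, 97.3, 108.1], 0.69)]
stand [([202.6, 300.6, 103.0, 97.2], 0.69), ([249.2, 230.8, 86.6, 79.1], 0.4)]
mat [([249.3, 231.5, 87.4, 84.6], 0.85)]
flux_jar [([354.9, 265.3, 26.2, 32.2], 0.71)]
calculator [([294.3, 143.2, 52.9, 42.3], 0.95), ([381.0, 147.2, 27.8, 44.3], 0.59)]
pen_cup [([295.9, 321.3, 32.7, 43.4], 0.88)]
side 46.49662004360316 322.79259058426027 201.13628509132573 [[-0.9734, -0.1663, 0.1576, 0.3949], [-0.2285, 0.6585, -0.717, 0.8145], [0.0155, -0.734, -0.679, 0.8935], [0.0, 0.0, 0.0, 1.0]]
bit_small_grip [([291.5, 277.0, 25.5, 57.1], 0.89)]
bit_large_grip [([302.5, 247.2, 39.5, 57.5], 0.96), ([260.0, 208.2, 22.1, 36.4], 0.3)]
bit_mid_grip [([281.8, 317.8, 38.4, 59.2], 0.66)]
rack [([282.9, 320.4, 85.5, 157.8], 0.55)]
stand [([346.6, 149.6, 73.9, 44.4], 0.7)]
mat [([363.1, 207.3, 88.1, 48.8], 0.79)]
flux_jar [([260.5, 207.6, 23.3, 34.7], 0.82)]
calculator [([396.0, 282.6, 63.5, 34.9], 0.96)]
pen_cup [([277.6, 155.0, 21.4, 42.3], 0.87)]
```

```bash
python3 - <<'E'
import cv2
a=cv2.imread("pics/scene0.png");b=cv2.imread("pics/side0.png")
cv2.imwrite("pics/sceneA.png",cv2.resize(a[80:380,130:470],(800,int(300*800/340)))[:600] if 0 else cv2.resize(a[85:365,130:470],(728,600),interpolation=cv2.INTER_CUBIC))
cv2.imwrite("pics/sideA.png",cv2.resize(b[110:400,220:460],(496,600),interpolation=cv2.INTER_CUBIC))
E
```

```text
(no output)
```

View pics/sceneA.png

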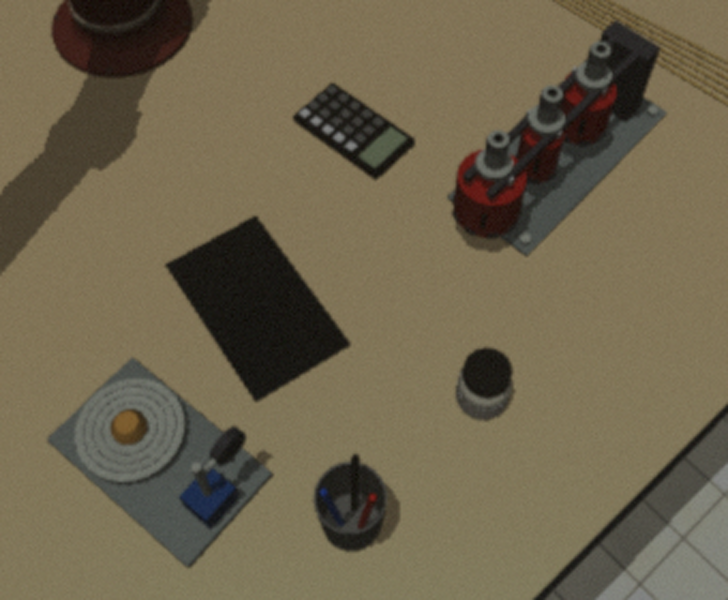

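View pics/sideA.png

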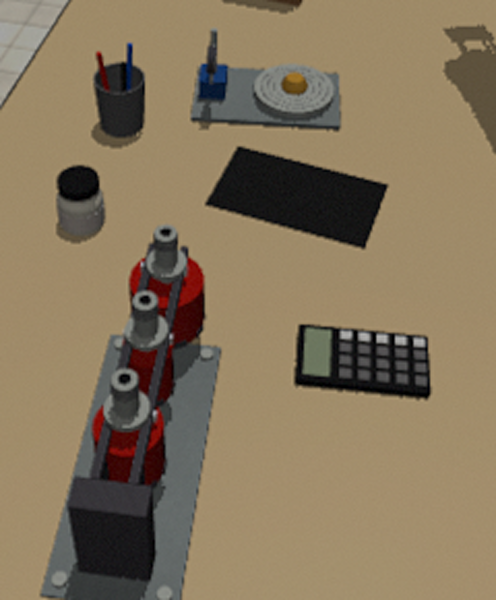

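The scene crop shows the large bit in front (shank top 499,140), the small one in the middle (551,94) and the mid one innermost (601,48). The mat lies centre-left and the stand lower left, with its boss at 129,420. The side crop agrees: shank tops at (166,234), (145,299) and (125,378), boss top at (295,78).

```bash
cat > h.py <<'E'
import numpy as np
from rig import r
def ray(p,u,v,T=None):
    f=p["image"].shape[0]/2/np.tan(np.radians(p["fov_y"]/2)); T=p["extrinsics"] if T is None else T
    d=T[:3,:3]@np.array([(u-p["cx"])/f,(v-p["cy"])/f,1]); return T[:3,3],d
def onz(p,u,v,z,T=None):
    o,d=ray(p,u,v,T); return (o+d*(z-o[2])/d[2])[:2]
E
python3 - <<'E'
from h import *
A=r.capture("scene");B=r.capture("side")
a=lambda u,v,z:onz(A,130+u/2.141-.25,85+v/2.143-.25,z)*1000
b=lambda u,v,z:onz(B,220+u/2.067-.25,110+v/2.069-.25,z)*1000
P={"L":((499,140),(166,234),.182),"S":((551,94),(145,299),.182),"M":((601,48),(125,378),.182),
"boss":((129,416),(295,76),.044),"disc":((131,430),(294,90),.026),
"m1":((167,265),(387,186),.003),"m2":((257,217),(363,246),.003),"m3":((349,344),(207,203),.003),"m4":((257,401),(238,148),.003),
"p1":((50,439),(340,73),.008),"p2":((132,358),(340,128),.008),"p3":((272,475),(192,122),.008),"p4":((190,566),(198,70),.008),
"jar":((487,372),(79,182),.075),"cup":((350,487),(120,75),.085),"c1":((295,118),(429,390),.01),"c2":((333,85),(429,390),.01),"dial":((231,440),(212,65),.1)}
for k,(x,y,z) in P.items(): print(k,a(*x,z).round(),b(*y,z).round())
E
```

```text
L [596. 142.] [592. 142.]
S [589. 234.] [588. 232.]
M [580. 330.] [580. 325.]
boss [ 527. -340.] [ 530. -354.]
disc [ 533. -346.] [ 528. -344.]
m1 [ 374. -189.] [ 371. -190.]
m2 [392. -62.] [390. -68.]
m3 [605. -93.] [603. -97.]
m4 [ 590. -218.] [ 587. -219.]
p1 [ 474. -418.] [ 469. -429.]
p2 [ 453. -294.] [ 451. -294.]
p3 [ 670. -261.] [ 663. -254.]
p4 [ 689. -385.] [ 686. -382.]
jar [758. -26.] [751. -21.]
cup [ 757. -222.] [ 764. -238.]
c1 [305.  73.] [293. 142.]
c2 [295. 149.] [293. 142.]
dial [ 644. -282.] [ 639. -274.]
```

Call:
jog_arm(travel=[[0,0,-0.04],[0,0,-0.04],[0,0,-0.04],[0,0,-0.04],[0,0,-0.04],[0,0,-0.04],[0,0,-0.04],[0,0,-0.04],[0,0,-0.04],[0,0,-0.04],[0,0,-0.04],[0,0,-0.04]], rot=[[0,0,-1],[0,0,-1],[0,0,-1],[0,0,-1],[0,0,-1],[0,0,-1],[0,0,-1],[0,0,-1],[0,0,-1],[0,0,-1],[0,0,-1],[0,0,-1]], jaw=[0,0,0,0,0,0,0,0,0,0,0,0], newtons=30)

```text
time: 2.3
tcp_pos: [0.2409, -0.6037, 0.2427]
tool_rot: [0.755, 0.656, -0.0, -0.0]
force: [-0.7, -0.7, 0.1]
grip_width: 0.998
finger_force: 0.0
```

Call:
jog_arm(travel=[[0,0,0],[0,0,0],[0,0,0],[0,0,0]], rot=[[0,0,-1],[0,0,-1],[0,0,-0.5],[0,0,0]], jaw=[0,0,0,0])

```text
time: 2.7
tcp_pos: [0.2408, -0.6037, 0.2426]
tool_rot: [0.68, 0.733, 0.0, -0.0]
force: [-0.7, -0.9, -0.6]
grip_width: 1.001
finger_force: 0.0
```

```bash
cat >> h.py <<'E'
from scipy.spatial.transform import Rotation as R
def st():
    s=r.observe(); Q=R.from_quat(s["tool_rot"]).as_matrix(); p=np.array(s["tcp_pos"])
    return s,p,Q
def to(x,y,z):
    "delta in tool axes, units of 5 cm, to reach TCP x,y,z (mm)"
    s,p,Q=st(); d=np.array([x,y,z])/1000-p
    print("t",round(s["time"],2),"tcp",(p*1000).round(1),"yawx",np.degrees(np.arctan2(Q[1,0],Q[0,0])).round(2),"tilt",np.degrees(Q[:2,2]).round(2),"w",round(s["grip_width"]*93,1),"ff",round(s["finger_force"],1),"F",np.round(s["force"],1),"=>",(Q.T@d/.05).round(3))
E
python3 -c "
from h import *
to(594,142,242)
print(np.round(r.observe()['joint_positions'],2))"
```

```text
t 2.7 tcp [ 240.8 -603.7  242.6] yawx 94.24 tilt [-0.    0.01] w 93.1 ff 0.0 F [-0.7 -0.9 -0.6] => [14.351  8.148  0.015]
[ 1.35  0.62 -0.35  1.38  0.21  1.18  1.06]
```

Call:
jog_arm(travel=[[0.6,0.45,0],[0.8,0.45,0],[0.8,0.45,0],[0.8,0.45,0],[0.8,0.45,0],[0.8,0.45,0],[0.8,0.45,0],[0.8,0.45,0],[0.8,0.45,0],[0.8,0.45,0],[0.8,0.45,0],[0.8,0.45,0]], rot=[[0,0,0],[0,0,0],[0,0,0],[0,0,0],[0,0,0],[0,0,0],[0,0,0],[0,0,0],[0,0,0],[0,0,0],[0,0,0],[0,0,0]], jaw=[0,0,0,0,0,0,0,0,0,0,0,0])

```text
time: 3.9
tcp_pos: [0.476, -0.1133, 0.2431]
tool_rot: [0.681, 0.732, 0.0, 0.001]
force: [0.9, -0.9, 0.6]
grip_width: 1.001
finger_force: 0.0
```

Call:
jog_arm(travel=[[0.8,0.45,0],[0.8,0.45,0],[0.8,0.45,0],[0.6,0.4,0],[0.4,0.3,0],[0,0,0]], rot=[[0,0,0],[0,0,0],[0,0,0],[0,0,0],[0,0,0],[0,0,0]], jaw=[0,0,0,0,0,0])

```text
time: 4.5
tcp_pos: [0.5659, 0.0672, 0.2428]
tool_rot: [0.678, 0.735, 0.002, -0.001]
force: [-0.7, 0.3, 0.2]
grip_width: 1.0
finger_force: 0.0
```

```bash
python3 - <<'E'
from h import *
import cv2
to(594,142,242)
print(np.round(r.observe()['joint_positions'],2))
p=r.capture("wrist"); cv2.imwrite("pics/w1.png",p["image"][:,:,::-1]); print(p["fov_y"],p["cx"],p["cy"],np.round(p["mount"],4).tolist())
E
```

```text
t 4.5 tcp [565.9  67.2 242.8] yawx 94.58 tilt [0.07 0.2 ] w 93.0 ff 0.0 F [-0.7  0.3  0.2] => [1.446 0.681 0.021]
[ 0.15  0.5  -0.48  1.62  0.25  1.08 -0.32]
69.43359935529419 322.68350573288365 195.2552963286547 [[-0.0011, -0.9666, -0.2562, 0.0703], [1.0, -0.0009, -0.0009, 0.0016], [0.0007, -0.2562, 0.9666, -0.1663], [0.0, 0.0, 0.0, 1.0]]
```

View pics/w1.png

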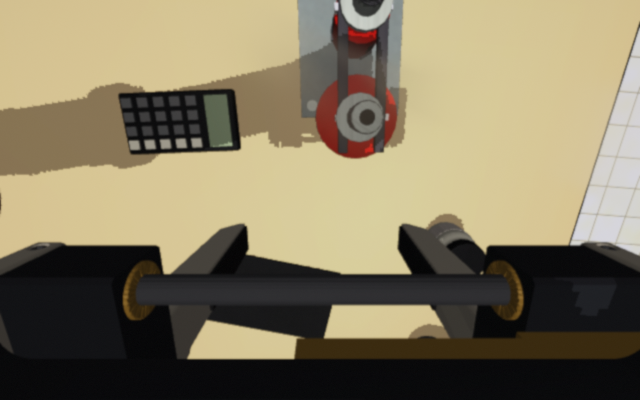

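The wrist view shows the large bit's shank top at (367,117). The bar tips are at about (343,151) and (378,151), and the bars run straight up the picture, in line with the tool's x axis.

```bash
cat >> h.py <<'E'
def wz(p,u,v,z):
    s,t,Q=st(); T=np.eye(4);T[:3,:3]=Q;T[:3,3]=t
    return onz(p,u,v,z,T@np.array(p["mount"]))*1000
E
python3 - <<'E'
from h import *
p=r.capture("wrist")
print("L",wz(p,367,117,.182))
g=p["image"].astype(int).sum(2)
for v in (50,60,70,80,90,140,146): print(v,g[v,330:396:2].tolist())
for a,b in((343,151),(378,151),(343,60),(381,60)): print(wz(p,a,b,.13))
E
```

```text
L [594.24406806 136.03250046]
50 [289, 286, 283, 286, 227, 198, 204, 203, 196, 184, 161, 158, 155, 151, 147, 142, 139, 138, 141, 161, 202, 288, 414, 382, 139, 151, 172, 224, 222, 273, 418, 422, 424]
60 [280, 277, 276, 274, 227, 197, 200, 204, 202, 212, 271, 281, 285, 287, 282, 285, 284, 282, 281, 282, 281, 307, 406, 343, 194, 206, 245, 259, 250, 313, 416, 420, 423]
70 [273, 270, 271, 271, 215, 178, 182, 184, 183, 200, 261, 260, 259, 253, 247, 250, 264, 268, 268, 270, 283, 295, 383, 311, 212, 225, 228, 247, 278, 384, 422, 423, 426]
80 [270, 238, 213, 212, 193, 178, 178, 177, 176, 182, 205, 206, 208, 213, 211, 217, 218, 222, 224, 230, 236, 238, 242, 211, 210, 225, 227, 231, 264, 383, 426, 425, 424]
90 [218, 214, 213, 212, 195, 181, 182, 181, 178, 183, 224, 283, 326, 357, 365, 375, 373, 368, 363, 344, 313, 258, 228, 195, 200, 217, 225, 229, 239, 300, 317, 318, 316]
140 [184, 188, 189, 187, 182, 158, 168, 173, 169, 175, 190, 194, 196, 194, 197, 194, 197, 195, 194, 196, 212, 255, 178, 145, 174, 215, 234, 200, 206, 322, 358, 364, 361]
146 [522, 317, 192, 179, 172, 153, 164, 165, 167, 166, 183, 187, 190, 187, 191, 189, 190, 190, 192, 224, 265, 277, 218, 198, 250, 245, 223, 248, 510, 553, 555, 460, 454]
[582.41087793 103.84190105]
[615.89957223 106.30568843]
[575.07881492 183.87434249]
[608.72974764 186.33567275]
```

Call:
jog_arm(travel=[[0.4,0.2,0],[0.4,0.25,0],[0.4,0.23,0],[0.2,0,0],[0,0,0]], rot=[[0,0,0],[0,0,0],[0,0,0],[0,0,0],[0,0,0]], jaw=[0,0,0,0,0])

```text
time: 5.1
tcp_pos: [0.5926, 0.1349, 0.2427]
tool_rot: [0.68, 0.733, -0.0, -0.0]
force: [-1.0, -0.2, -0.9]
grip_width: 1.002
finger_force: 0.0
```

```bash
python3 - <<'E'
from h import *
import cv2
to(594,139,242)
p=r.capture("wrist"); cv2.imwrite("pics/w2.png",p["image"][:,:,::-1])
E
```

```text
t 5.1 tcp [592.6 134.9 242.7] yawx 94.32 tilt [-0.06 -0.  ] w 93.2 ff 0.0 F [-1.  -0.2 -0.9] => [0.079 0.033 0.013]
```

View pics/w2.png

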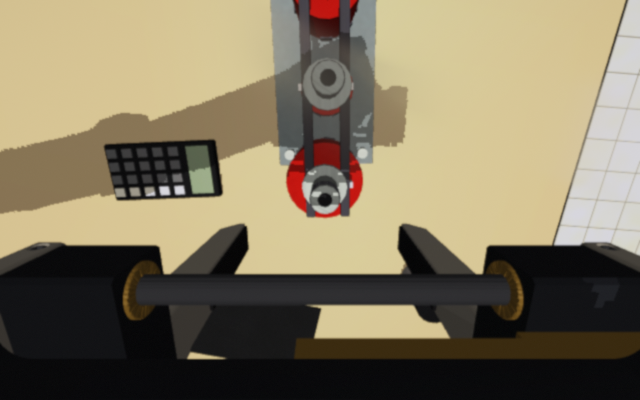

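Wrist view: the large bit's shank top is at (325,199) and the small one's at (327,76). The slot lies around column 326 at both.

```bash
python3 - <<'E'
from h import *
p=r.capture("wrist")
for n,u,v,z in(("L",325,199,.182),("S",327.5,76,.182),("tipL",311,215,.13),("tipR",344.5,214,.13),("barL far",305.5,30,.13),("barR far",344.5,30,.13),("tickL mid",299.5,87,.13),("tickR mid",356,86,.13),("tickL f",303,184,.13),("tickR f",351,185,.13)): print(n,wz(p,u,v,z).round(1))
to(594,139,242)
E
```

```text
L [595.8 139.8]
S [590.8 233.2]
tipL [584.3 107.3]
tipR [618.2 110.8]
barL far [569.2 275.8]
barR far [602.9 278.2]
tickL mid [566.3 229. ]
tickR mid [617.5 233.5]
tickL f [574.4 139. ]
tickR f [621.9 141.4]
t 5.2 tcp [593.1 132.6 242.7] yawx 94.17 tilt [-0.03 -0.11] w 93.0 ff 0.0 F [-0.  -0.7 -0.5] => [0.126 0.027 0.013]
```

Call:
jog_arm(travel=[[0.12,0.05,0],[0,0,0.4],[0,0,0.4],[0,0,0.4],[0,0,0.4],[0,0,0.25],[0,0,0.12],[0,0,0],[0,0,0]], rot=[[0,0,0],[0,0,0],[0,0,0],[0,0,0],[0,0,0],[0,0,0],[0,0,0],[0,0,0],[0,0,0]], jaw=[0,0,0,0,0,0,0,0,0])

```text
time: 6.1
tcp_pos: [0.5962, 0.141, 0.145]
tool_rot: [0.68, 0.733, 0.001, 0.0]
force: [-0.1, 0.0, 0.0]
grip_width: 1.0
finger_force: 0.0
```

Call:
jog_arm(travel=[[0,0,0],[0,0,0],[0,0,0],[0,0,0],[0,0,0],[0,0,0],[0,0,0],[0,0,0],[0,0,0],[0,0,0]], rot=[[0,0,0],[0,0,0],[0,0,0],[0,0,0],[0,0,0],[0,0,0],[0,0,0],[0,0,0],[0,0,0],[0,0,0]], jaw=[0.3,0.6,1,1,1,1,1,1,1,1])

```text
time: 7.1
tcp_pos: [0.5942, 0.1407, 0.1441]
tool_rot: [0.68, 0.733, -0.001, -0.001]
force: [-2.9, -1.1, 1.8]
grip_width: 0.264
finger_force: 30.0
```

```bash
python3 - <<'E'
from h import *
to(595,140,144)
import cv2
p=r.capture("side"); cv2.imwrite("pics/s2.png",cv2.resize(p["image"][150:370,220:420,::-1],(545,600)))
to(595,140,144)
E
```

```text
t 7.1 tcp [594.2 140.7 144.1] yawx 94.28 tilt [-0.17 -0.04] w 24.6 ff 30.0 F [-2.9 -1.1  1.8] => [-0.015  0.014  0.002]
t 7.15 tcp [594.2 140.7 144.1] yawx 94.28 tilt [-0.17 -0.04] w 24.6 ff 30.0 F [-3.5  0.2  2. ] => [-0.014  0.014  0.001]
```

View pics/s2.png

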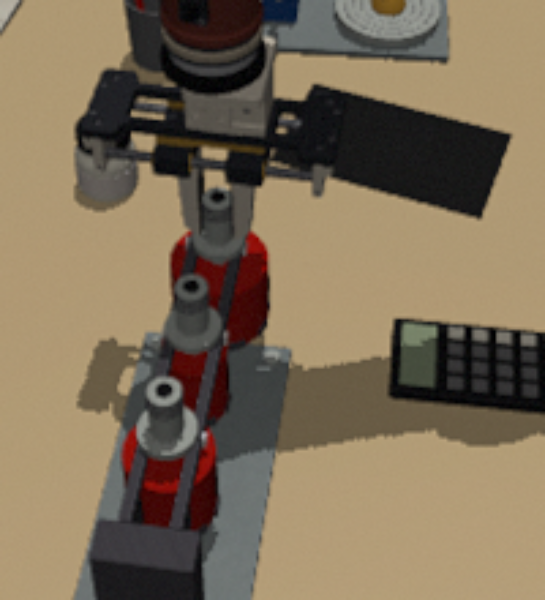

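The large bit is held between the fingers in its seat (217,205), and the other two hang undisturbed behind it.

Call:
jog_arm(travel=[[0,0,-0.05],[0,0,-0.04],[0,0,0],[-0.1,0,0],[-0.2,0,0],[-0.2,0,0],[-0.2,0,0],[0,0,0]], rot=[[0,0,0],[0,0,0],[0,0,0],[0,0,0],[0,0,0],[0,0,0],[0,0,0],[0,0,0]], jaw=[1,1,1,1,1,1,1,1])

```text
time: 7.95
tcp_pos: [0.5987, 0.1017, 0.1483]
tool_rot: [0.682, 0.731, -0.001, 0.001]
force: [0.7, -1.3, -6.7]
grip_width: 0.264
finger_force: 30.0
```

Call:
jog_arm(travel=[[-0.3,0,0],[-0.4,0,0],[-0.4,0,0],[-0.4,0,0],[-0.3,0,0],[0,0,0]], rot=[[0,0,0],[0,0,0],[0,0,0],[0,0,0],[0,0,0],[0,0,0]], jaw=[1,1,1,1,1,1])

```text
time: 8.55
tcp_pos: [0.6052, 0.0113, 0.1484]
tool_rot: [0.682, 0.731, -0.001, 0.001]
force: [-0.6, -0.3, -6.5]
grip_width: 0.263
finger_force: 30.0
```

```bash
python3 - <<'E'
from h import *
a=np.radians(-7.6);c=np.array([489,-142])
for k in(-50,55): print(k,(c+k*np.array([np.cos(a),np.sin(a)])).round(1))
to(439,-135,149)
E
```

```text
-50 [ 439.4 -135.4]
55 [ 543.5 -149.3]
t 8.55 tcp [605.2  11.3 148.4] yawx 93.95 tilt [-0.02 -0.2 ] w 24.4 ff 30.0 F [-0.6 -0.3 -6.5] => [-2.690e+00 -3.517e+00 -1.000e-03]
```

Call:
jog_arm(travel=[[-0.1,-0.15,0],[-0.25,-0.35,0],[-0.3,-0.4,0],[-0.3,-0.4,0],[-0.3,-0.4,0],[-0.3,-0.4,0],[-0.3,-0.4,0],[-0.3,-0.4,0],[-0.3,-0.35,0],[-0.2,-0.25,0],[-0.05,0,0],[0,0,0]], rot=[[0,0,0],[0,0,0],[0,0,0],[0,0,0],[0,0,0],[0,0,0],[0,0,0],[0,0,0],[0,0,0],[0,0,0],[0,0,0],[0,0,0]], jaw=[1,1,1,1,1,1,1,1,1,1,1,1])

```text
time: 9.75
tcp_pos: [0.4415, -0.1305, 0.1493]
tool_rot: [0.68, 0.733, 0.001, 0.001]
force: [0.9, 0.6, -7.1]
grip_width: 0.265
finger_force: 30.0
```

```bash
python3 - <<'E'
from h import *
to(439,-135,107)
E
```

```text
t 9.75 tcp [ 441.5 -130.5  149.3] yawx 94.32 tilt [0.15 0.04] w 24.6 ff 30.0 F [ 0.9  0.6 -7.1] => [-0.086 -0.059  0.845]
```

Call:
jog_arm(travel=[[-0.08,-0.05,0],[0,0,0.2],[0,0,0.25],[0,0,0.2],[0,0,0.1],[0,0,0.04],[0,0,0],[0,0,0]], rot=[[0,0,0],[0,0,0],[0,0,0],[0,0,0],[0,0,0],[0,0,0],[0,0,0],[0,0,0]], jaw=[1,1,1,1,1,1,1,1])

```text
time: 10.55
tcp_pos: [0.4387, -0.1357, 0.1094]
tool_rot: [0.68, 0.733, 0.0, 0.0]
force: [-0.0, -0.1, -6.8]
grip_width: 0.265
finger_force: 30.0
```

Call:
jog_arm(travel=[[0,0,0.02],[0,0,0.01],[0,0,0]], rot=[[0,0,0],[0,0,0],[0,0,0]], jaw=[1,1,1])

```text
time: 10.85
tcp_pos: [0.4383, -0.1358, 0.1078]
tool_rot: [0.68, 0.733, 0.0, 0.0]
force: [-0.1, -0.5, -6.7]
grip_width: 0.263
finger_force: 30.0
```

Call:
jog_arm(travel=[[0,0,0.01],[0,0,0.01],[0,0,0]], rot=[[0,0,0],[0,0,0],[0,0,0]], jaw=[1,1,1])

```text
time: 11.15
tcp_pos: [0.4385, -0.1357, 0.1071]
tool_rot: [0.68, 0.733, 0.0, 0.0]
force: [0.1, 0.0, -2.8]
grip_width: 0.264
finger_force: 30.0
```

Call:
jog_arm(travel=[[0,0,0.01],[0,0,0],[0,0,0],[0,0,0],[0,0,0],[0,0,0],[0,0,0]], rot=[[0,0,0],[0,0,0],[0,0,0],[0,0,0],[0,0,0],[0,0,0],[0,0,0]], jaw=[1,1,0.7,0.65,0.6,0.5,0.5])

```text
time: 11.85
tcp_pos: [0.4384, -0.1357, 0.1061]
tool_rot: [0.68, 0.733, 0.0, 0.0]
force: [-0.7, -0.5, 0.7]
grip_width: 0.487
finger_force: 0.0
```

Call:
jog_arm(travel=[[0,0,-0.2],[0,0,-0.5],[0,0,-0.7],[0,0,-0.7],[0,0,-0.4],[0,0,0]], rot=[[0,0,0],[0,0,0],[0,0,0],[0,0,0],[0,0,0],[0,0,0]], jaw=[0.4,0.3,0.2,0,0,0])

```text
time: 12.45
tcp_pos: [0.4403, -0.1358, 0.2345]
tool_rot: [0.68, 0.733, 0.002, 0.003]
force: [0.6, 0.1, -0.2]
grip_width: 0.961
finger_force: 0.0
```

```bash
python3 - <<'E'
from h import *
to(590,226,225)
E
```

```text
t 12.45 tcp [ 440.3 -135.8  234.5] yawx 94.26 tilt [ 0.41 -0.13] w 89.3 ff 0.0 F [ 0.6  0.1 -0.2] => [6.995 3.522 0.196]
```

Call:
jog_arm(travel=[[0.5,0.3,0],[0.7,0.35,0],[0.7,0.35,0],[0.7,0.35,0],[0.7,0.35,0],[0.7,0.35,0],[0.7,0.35,0],[0.7,0.35,0],[0.7,0.35,0],[0.5,0.25,0],[0.3,0.15,0],[0.1,0.05,0]], rot=[[0,0,0],[0,0,0],[0,0,0],[0,0,0],[0,0,0],[0,0,0],[0,0,0],[0,0,0],[0,0,0],[0,0,0],[0,0,0],[0,0,0]], jaw=[0,0,0,0,0,0,0,0,0,0,0,0])

```text
time: 13.65
tcp_pos: [0.5884, 0.2289, 0.2297]
tool_rot: [0.679, 0.734, -0.001, -0.001]
force: [-0.6, -0.0, -0.1]
grip_width: 0.996
finger_force: 0.0
```

Call:
jog_arm(travel=[[0,0,0],[0,0,0]], rot=[[0,0,0],[0,0,0]], jaw=[0,0])

```text
time: 13.85
tcp_pos: [0.589, 0.2249, 0.2306]
tool_rot: [0.681, 0.732, -0.001, 0.0]
force: [0.7, 0.0, -0.4]
grip_width: 1.003
finger_force: 0.0
```

```bash
python3 - <<'E'
from h import *
import cv2
to(590,232.5,144)
p=r.capture("wrist"); cv2.imwrite("pics/w3.png",p["image"][:,:,::-1])
E
```

```text
t 13.85 tcp [589.  224.9 230.6] yawx 94.19 tilt [-0.06 -0.1 ] w 93.3 ff 0.0 F [ 0.7  0.  -0.4] => [0.153 0.033 1.732]
```

View pics/w3.png

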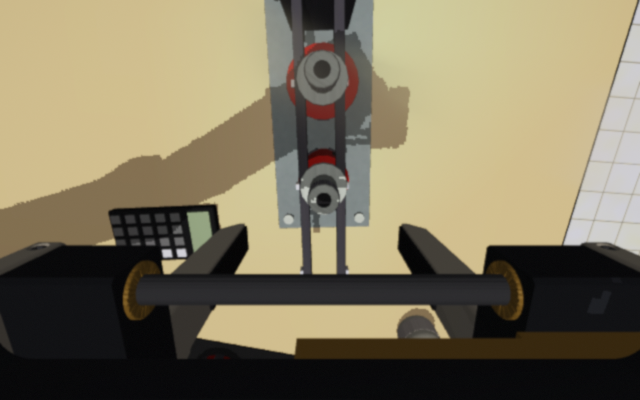

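The wrist view has the small bit's shank top at (324,200), in the middle seat, and the mid one's at (321,68) behind it.

```bash
python3 - <<'E'
from h import *
p=r.capture("wrist")
for i in(0,1):
  S=wz(p,324,199.5,.182);print("S",S,"M",wz(p,321.5,69,.182))
  to(*S,144)
E
```

```text
S [590.94946963 234.6895123 ] M [582.43023134 328.05889803]
t 13.95 tcp [589.2 224.8 231.1] yawx 94.15 tilt [-0.01 -0.07] w 93.0 ff 0.0 F [-0.1 -0.3  0.8] => [0.198 0.049 1.742]
S [590.94946963 234.6895123 ] M [582.43023134 328.05889803]
t 13.95 tcp [589.2 224.8 231.1] yawx 94.15 tilt [-0.01 -0.07] w 93.0 ff 0.0 F [-0.1 -0.3  0.8] => [0.198 0.049 1.742]
```

Call:
jog_arm(travel=[[0.18,0.04,0],[0,0,0.4],[0,0,0.4],[0,0,0.4],[0,0,0.3],[0,0,0.16],[0,0,0.07],[0,0,0],[0,0,0]], rot=[[0,0,0],[0,0,0],[0,0,0],[0,0,0],[0,0,0],[0,0,0],[0,0,0],[0,0,0],[0,0,0]], jaw=[0,0,0,0,0,0,0,0,0])

```text
time: 14.85
tcp_pos: [0.591, 0.2361, 0.1456]
tool_rot: [0.68, 0.733, 0.001, 0.0]
force: [0.1, 0.3, -0.2]
grip_width: 0.999
finger_force: 0.0
```

Call:
jog_arm(travel=[[0,0,0],[0,0,0],[0,0,0],[0,0,0],[0,0,0],[0,0,0],[0,0,0],[0,0,0],[0,0,0],[0,0,0]], rot=[[0,0,0],[0,0,0],[0,0,0],[0,0,0],[0,0,0],[0,0,0],[0,0,0],[0,0,0],[0,0,0],[0,0,0]], jaw=[0.3,0.6,1,1,1,1,1,1,1,1])

```text
time: 15.85
tcp_pos: [0.5899, 0.2357, 0.1446]
tool_rot: [0.68, 0.733, -0.001, -0.0]
force: [-2.0, -1.0, 0.9]
grip_width: 0.263
finger_force: 30.0
```

Call:
jog_arm(travel=[[0,0,-0.05],[0,0,-0.04],[0,0,0],[0,0,0]], rot=[[0,0,0],[0,0,0],[0,0,0],[0,0,0]], jaw=[1,1,1,1])

```text
time: 16.25
tcp_pos: [0.5905, 0.2355, 0.1489]
tool_rot: [0.68, 0.733, -0.0, -0.0]
force: [-1.2, 0.2, -3.3]
grip_width: 0.265
finger_force: 30.0
```

Call:
jog_arm(travel=[[-0.1,0,0],[-0.2,0,0],[-0.3,0,0],[-0.3,0.01,0],[-0.3,0,0],[-0.4,0.01,0],[-0.4,0,0],[-0.4,0.01,0],[-0.4,0,0],[-0.4,0,0],[-0.4,0,0],[-0.2,0,0]], rot=[[0,0,0],[0,0,0],[0,0,0],[0,0,0],[0,0,0],[0,0,0],[0,0,0],[0,0,0],[0,0,0],[0,0,0],[0,0,0],[0,0,0]], jaw=[1,1,1,1,1,1,1,1,1,1,1,1])

```text
time: 17.45
tcp_pos: [0.6064, 0.0417, 0.149]
tool_rot: [0.682, 0.731, -0.001, 0.001]
force: [0.1, -0.8, -3.8]
grip_width: 0.263
finger_force: 30.0
```

```bash
python3 - <<'E'
from h import *
to(545,-149,109)
E
```

```text
t 17.45 tcp [606.4  41.7 149. ] yawx 94.0 tilt [-0.01 -0.15] w 24.5 ff 30.0 F [ 0.1 -0.8 -3.8] => [-3.717 -1.49   0.81 ]
```

Call:
jog_arm(travel=[[-0.2,-0.1,0],[-0.4,-0.15,0],[-0.45,-0.2,0],[-0.45,-0.2,0],[-0.45,-0.2,0],[-0.45,-0.2,0],[-0.45,-0.2,0],[-0.4,-0.1,0],[-0.25,-0.1,0],[-0.15,-0.05,0],[0,0,0],[0,0,0]], rot=[[0,0,0],[0,0,0],[0,0,0],[0,0,0],[0,0,0],[0,0,0],[0,0,0],[0,0,0],[0,0,0],[0,0,0],[0,0,0],[0,0,0]], jaw=[1,1,1,1,1,1,1,1,1,1,1,1])

```text
time: 18.65
tcp_pos: [0.5453, -0.1397, 0.1493]
tool_rot: [0.68, 0.733, 0.001, -0.0]
force: [-0.4, -0.1, -3.9]
grip_width: 0.263
finger_force: 30.0
```

Call:
jog_arm(travel=[[0,0,0.2],[0,0,0.25],[0,0,0.2],[0,0,0.1],[0,0,0.05],[0,0,0],[0,0,0]], rot=[[0,0,0],[0,0,0],[0,0,0],[0,0,0],[0,0,0],[0,0,0],[0,0,0]], jaw=[1,1,1,1,1,1,1])

```text
time: 19.35
tcp_pos: [0.5453, -0.1412, 0.1094]
tool_rot: [0.68, 0.733, 0.0, 0.0]
force: [-0.1, -0.8, -3.6]
grip_width: 0.266
finger_force: 30.0
```

Call:
jog_arm(travel=[[0,0,0.02],[0,0,0.01],[0,0,0]], rot=[[0,0,0],[0,0,0],[0,0,0]], jaw=[1,1,1])

```text
time: 19.65
tcp_pos: [0.545, -0.1413, 0.1078]
tool_rot: [0.68, 0.733, 0.0, 0.0]
force: [-0.8, -1.0, -3.6]
grip_width: 0.268
finger_force: 30.0
```

Call:
jog_arm(travel=[[0,0,0.01],[0,0,0.01],[0,0,0]], rot=[[0,0,0],[0,0,0],[0,0,0]], jaw=[1,1,1])

```text
time: 19.95
tcp_pos: [0.5452, -0.1413, 0.1076]
tool_rot: [0.68, 0.733, 0.0, 0.0]
force: [-1.9, 0.0, 5.1]
grip_width: 0.264
finger_force: 30.0
```

Call:
jog_arm(travel=[[0,0,0],[0,0,0],[0,0,0],[0,0,0],[0,0,0],[0,0,0]], rot=[[0,0,0],[0,0,0],[0,0,0],[0,0,0],[0,0,0],[0,0,0]], jaw=[0.7,0.65,0.6,0.5,0.5,0.5])

```text
time: 20.55
tcp_pos: [0.545, -0.1413, 0.1066]
tool_rot: [0.68, 0.733, 0.0, -0.0]
force: [-0.0, -0.1, -0.8]
grip_width: 0.498
finger_force: 0.0
```

Call:
jog_arm(travel=[[0,0,-0.2],[0,0,-0.5],[0,0,-0.7],[0,0,-0.7],[0,0,-0.4],[0,0,0]], rot=[[0,0,0],[0,0,0],[0,0,0],[0,0,0],[0,0,0],[0,0,0]], jaw=[0.5,0.4,0.3,0.1,0,0])

```text
time: 21.15
tcp_pos: [0.5472, -0.1411, 0.2357]
tool_rot: [0.68, 0.733, 0.002, 0.003]
force: [-0.1, 0.4, -0.2]
grip_width: 0.885
finger_force: 0.0
```

```bash
python3 - <<'E'
from h import *
to(583,320,230)
E
```

```text
t 21.15 tcp [ 547.2 -141.1  235.7] yawx 94.26 tilt [ 0.46 -0.08] w 82.3 ff 0.0 F [-0.1  0.4 -0.2] => [9.143 1.399 0.107]
```

Call:
jog_arm(travel=[[0.5,0.1,0],[0.8,0.12,0],[0.9,0.14,0],[0.9,0.14,0],[0.9,0.14,0],[0.9,0.14,0],[0.9,0.14,0],[0.9,0.14,0],[0.9,0.14,0],[0.7,0.1,0],[0.5,0.1,0],[0.24,0,0]], rot=[[0,0,0],[0,0,0],[0,0,0],[0,0,0],[0,0,0],[0,0,0],[0,0,0],[0,0,0],[0,0,0],[0,0,0],[0,0,0],[0,0,0]], jaw=[0,0,0,0,0,0,0,0,0,0,0,0])

```text
time: 22.35
tcp_pos: [0.5797, 0.3177, 0.2303]
tool_rot: [0.679, 0.734, -0.001, -0.001]
force: [-0.7, -0.3, -0.9]
grip_width: 1.002
finger_force: 0.0
```

Call:
jog_arm(travel=[[0,0,0],[0,0,0],[0,0,0]], rot=[[0,0,0],[0,0,0],[0,0,0]], jaw=[0,0,0])

```text
time: 22.65
tcp_pos: [0.582, 0.3121, 0.2316]
tool_rot: [0.681, 0.732, -0.001, 0.001]
force: [0.1, -0.1, -0.4]
grip_width: 0.999
finger_force: 0.0
```

```bash
python3 - <<'E'
from h import *
import cv2
to(583,320,230)
p=r.capture("wrist"); cv2.imwrite("pics/w4.png",p["image"][:300,160:480,::-1])
print(wz(p,322,200,.182))
p=r.capture("scene"); cv2.imwrite("pics/sc4.png",cv2.resize(p["image"][85:365,130:470,::-1],(728,600)))
E
```

```text
t 22.65 tcp [582.  312.1 231.6] yawx 94.09 tilt [ 0.02 -0.11] w 92.9 ff 0.0 F [ 0.1 -0.1 -0.4] => [0.157 0.032 0.031]
[582.17269569 321.5057594 ]
```

View pics/w4.png

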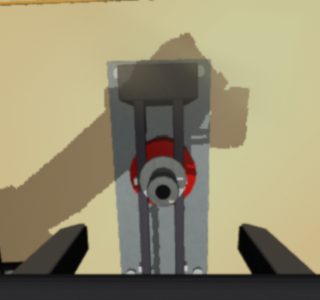

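View pics/sc4.png

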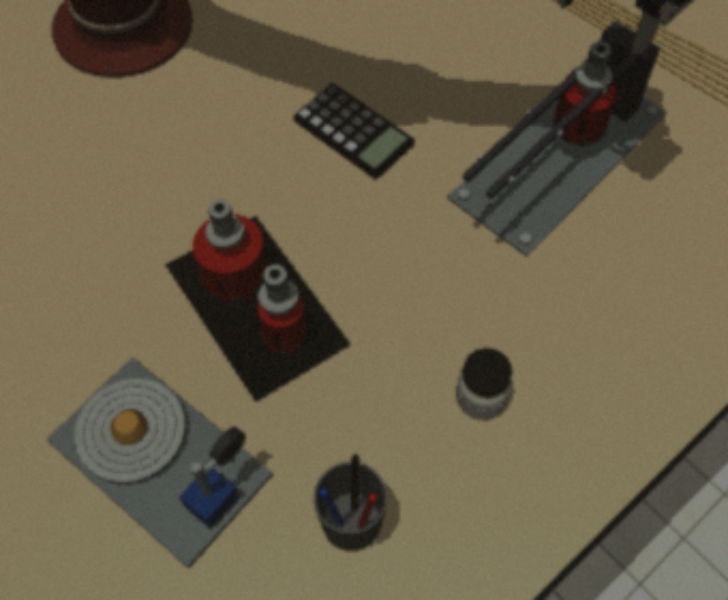

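Both bits stand upright on the mat: large at (228,255), small at (281,310) in the scene crop. The mid bit's shank top is at (322,191) in full wrist pixels.

```bash
python3 - <<'E'
from h import *
p=r.capture("wrist")
M=wz(p,322.5,191,.182);print(M); to(*M,144)
E
```

```text
[581.86750211 329.47546649]
t 22.8 tcp [581.8 313.  231.9] yawx 94.13 tilt [ 0.03 -0.04] w 92.6 ff 0.0 F [-0.2  0.  -0.3] => [0.329 0.025 1.758]
```

Call:
jog_arm(travel=[[0.16,0.01,0],[0.16,0.01,0],[0,0,0.4],[0,0,0.4],[0,0,0.4],[0,0,0.3],[0,0,0.16],[0,0,0.07],[0,0,0],[0,0,0]], rot=[[0,0,0],[0,0,0],[0,0,0],[0,0,0],[0,0,0],[0,0,0],[0,0,0],[0,0,0],[0,0,0],[0,0,0]], jaw=[0,0,0,0,0,0,0,0,0,0])

```text
time: 23.8
tcp_pos: [0.5814, 0.3313, 0.1462]
tool_rot: [0.68, 0.733, 0.001, 0.0]
force: [0.1, 0.2, -0.2]
grip_width: 1.0
finger_force: 0.0
```

Call:
jog_arm(travel=[[0,0,0],[0,0,0],[0,0,0],[0,0,0],[0,0,0],[0,0,0],[0,0,0],[0,0,0],[0,0,0],[0,0,0]], rot=[[0,0,0],[0,0,0],[0,0,0],[0,0,0],[0,0,0],[0,0,0],[0,0,0],[0,0,0],[0,0,0],[0,0,0]], jaw=[0.3,0.6,1,1,1,1,1,1,1,1])

```text
time: 24.8
tcp_pos: [0.5807, 0.3307, 0.1452]
tool_rot: [0.68, 0.733, -0.0, -0.0]
force: [-0.8, -0.0, 0.3]
grip_width: 0.264
finger_force: 30.0
```

Call:
jog_arm(travel=[[0,0,-0.05],[0,0,-0.03],[0,0,0],[0,0,0]], rot=[[0,0,0],[0,0,0],[0,0,0],[0,0,0]], jaw=[1,1,1,1])

```text
time: 25.2
tcp_pos: [0.5807, 0.3304, 0.1486]
tool_rot: [0.68, 0.733, -0.001, -0.0]
force: [0.1, -0.2, -5.4]
grip_width: 0.262
finger_force: 30.0
```

Call:
jog_arm(travel=[[-0.1,0,0],[-0.2,0,0],[-0.3,0,0],[-0.35,0.01,0],[-0.35,0,0],[-0.35,0,0],[-0.35,0,0],[-0.35,0.01,0],[-0.35,0,0],[-0.3,0,0],[-0.2,0,0],[0,0,0]], rot=[[0,0,0],[0,0,0],[0,0,0],[0,0,0],[0,0,0],[0,0,0],[0,0,0],[0,0,0],[0,0,0],[0,0,0],[0,0,0],[0,0,0]], jaw=[1,1,1,1,1,1,1,1,1,1,1,1])

```text
time: 26.4
tcp_pos: [0.5944, 0.1683, 0.1491]
tool_rot: [0.682, 0.732, -0.001, 0.001]
force: [0.1, -0.6, -4.7]
grip_width: 0.261
finger_force: 30.0
```

Call:
jog_arm(travel=[[-0.2,0,0],[-0.35,0.01,0],[-0.35,0,0],[-0.35,0,0],[-0.4,0,0],[-0.4,0,0],[-0.3,0,0],[-0.15,0,0],[0,0,0],[0,0,0]], rot=[[0,0,0],[0,0,0],[0,0,0],[0,0,0],[0,0,0],[0,0,0],[0,0,0],[0,0,0],[0,0,0],[0,0,0]], jaw=[1,1,1,1,1,1,1,1,1,1])

```text
time: 27.4
tcp_pos: [0.6035, 0.0483, 0.1494]
tool_rot: [0.68, 0.733, 0.001, -0.001]
force: [-0.8, -0.3, -5.7]
grip_width: 0.262
finger_force: 30.0
```

```bash
python3 - <<'E'
from h import *
to(530,-346,205)
E
```

```text
t 27.4 tcp [603.5  48.3 149.4] yawx 94.34 tilt [0.01 0.11] w 24.4 ff 30.0 F [-0.8 -0.3 -5.7] => [-7.749 -2.063 -1.128]
```

Call:
jog_arm(travel=[[0,0,-0.2],[0,0,-0.4],[0,0,-0.5],[0,0,-0.5],[0,0,-0.5],[0,0,-0.5],[0,0,-0.3],[0,0,-0.1],[0,0,0]], rot=[[0,0,0],[0,0,0],[0,0,0],[0,0,0],[0,0,0],[0,0,0],[0,0,0],[0,0,0],[0,0,0]], jaw=[1,1,1,1,1,1,1,1,1])

```text
time: 28.3
tcp_pos: [0.6036, 0.0478, 0.3002]
tool_rot: [0.68, 0.733, 0.001, 0.0]
force: [-0.4, -0.2, -5.5]
grip_width: 0.266
finger_force: 30.0
```

Call:
jog_arm(travel=[[-0.2,-0.05,0],[-0.4,-0.1,0],[-0.5,-0.15,0],[-0.5,-0.15,0],[-0.5,-0.15,0],[-0.5,-0.15,0],[-0.5,-0.15,0],[-0.5,-0.15,0],[-0.5,-0.15,0],[-0.5,-0.15,0],[-0.5,-0.15,0],[-0.5,-0.15,0]], rot=[[0,0,0],[0,0,0],[0,0,0],[0,0,0],[0,0,0],[0,0,0],[0,0,0],[0,0,0],[0,0,0],[0,0,0],[0,0,0],[0,0,0]], jaw=[1,1,1,1,1,1,1,1,1,1,1,1])

```text
time: 29.5
tcp_pos: [0.5406, -0.2406, 0.2977]
tool_rot: [0.681, 0.733, -0.001, -0.001]
force: [0.4, -0.7, -5.2]
grip_width: 0.264
finger_force: 30.0
```

Call:
jog_arm(travel=[[-0.5,-0.1,0],[-0.5,-0.1,0],[-0.5,-0.1,0],[-0.35,-0.1,0],[-0.2,-0.05,0],[-0.1,0,0],[0,0,0],[0,0,0]], rot=[[0,0,0],[0,0,0],[0,0,0],[0,0,0],[0,0,0],[0,0,0],[0,0,0],[0,0,0]], jaw=[1,1,1,1,1,1,1,1])

```text
time: 30.3
tcp_pos: [0.5284, -0.3457, 0.2993]
tool_rot: [0.679, 0.734, 0.001, -0.0]
force: [-0.0, 0.8, -4.8]
grip_width: 0.264
finger_force: 30.0
```

```bash
python3 - <<'E'
from h import *
to(530,-346,170)
E
```

```text
t 30.3 tcp [ 528.4 -345.7  299.3] yawx 94.41 tilt [0.03 0.09] w 24.6 ff 30.0 F [-0.   0.8 -4.8] => [-0.012  0.03   2.585]
```

```bash
python3 - <<'E'
from h import *
import cv2
for n,(cu,cv_) in(("scene",(191,285)),("side",(363,153))):
    im=cv2.imread(f"pics/{n}0.png"); p=r.capture(n)
    h=cv2.cvtColor(im,cv2.COLOR_BGR2HSV); m=cv2.inRange(h,(8,110,90),(25,255,255)); k=np.zeros_like(m); cv2.circle(k,(cu,cv_-3),16,255,-1); m&=k
    v,u=np.nonzero(m); print(n,"boss",len(u),u.mean(),v.mean(),onz(p,u.mean(),v.mean(),.035)*1000)
    # bright disc: project circle r=60 at z=.026 and maximise boundary contrast
    g=cv2.GaussianBlur(cv2.cvtColor(im,cv2.COLOR_BGR2GRAY),(0,0),.8).astype(np.float32)
    T=np.linalg.inv(p["extrinsics"]); f=200/np.tan(np.radians(p["fov_y"]/2)); t=np.linspace(0,2*np.pi,180)
    def samp(x,y,R):
        q=T[:3,:3]@np.stack([x+R*np.cos(t),y+R*np.sin(t),0*t+.026])+T[:3,3:]
        return cv2.remap(g,(f*q[0]/q[2]+p["cx"]).astype(np.float32)[None],(f*q[1]/q[2]+p["cy"]).astype(np.float32)[None],1)[0]
    print("disc",max(((samp(x/1e3,y/1e3,.056)-samp(x/1e3,y/1e3,.065)).mean(),x,y) for x in range(515,545) for y in range(-362,-330)))
E
```

```text
scene boss 107 188.22429906542055 282.1214953271028 [ 526.62780872 -346.91969409]
disc (np.float32(26.309864), 529, -347)
side boss 86 362.40697674418607 149.56976744186048 [ 528.95304845 -350.66049944]
disc (np.float32(26.039812), 530, -351)
```

Call:
jog_arm(travel=[[-0.05,0.01,0.2],[0,0,0.4],[0,0,0.5],[0,0,0.5],[0,0,0.5],[0,0,0.35],[0,0,0.2],[0,0,0.1],[0,0,0],[0,0,0]], rot=[[0,0,0],[0,0,0],[0,0,0],[0,0,0],[0,0,0],[0,0,0],[0,0,0],[0,0,0],[0,0,0],[0,0,0]], jaw=[1,1,1,1,1,1,1,1,1,1])

```text
time: 31.4
tcp_pos: [0.5292, -0.3503, 0.1627]
tool_rot: [0.68, 0.733, 0.0, 0.001]
force: [-1.1, 0.3, -5.2]
grip_width: 0.268
finger_force: 30.0
```

```bash
python3 - <<'E'
from h import *
import cv2
to(529,-348,133)
p=r.capture("side"); a=cv2.resize(p["image"][90:220,270:430,::-1],(640,520),interpolation=cv2.INTER_CUBIC)
cv2.imwrite("pics/s5.png",a)
E
```

```text
t 31.4 tcp [ 529.2 -350.3  162.7] yawx 94.26 tilt [ 0.11 -0.05] w 24.9 ff 30.0 F [-1.1  0.3 -5.2] => [ 0.047 -0.002  0.593]
```

View pics/s5.png

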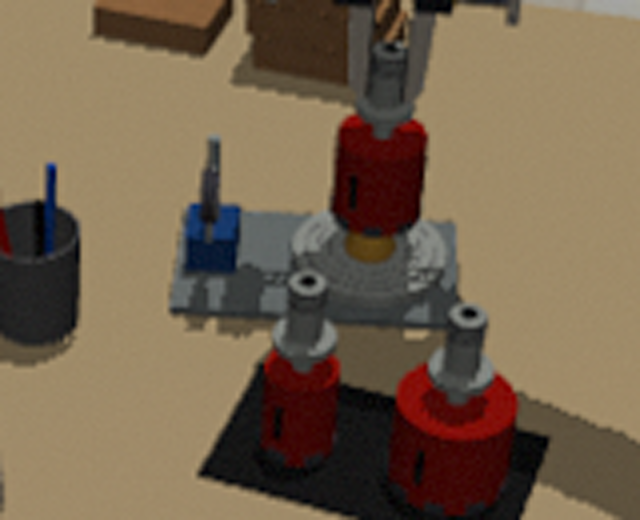

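The mid bit hangs just above the boss: barrel mouth at (377,225), boss at (370,245), and its axis leads onto the boss. It is lined up.

Call:
jog_arm(travel=[[0.03,0,0.1],[0,0,0.15],[0,0,0.15],[0,0,0.1],[0,0,0.05],[0,0,0],[0,0,0]], rot=[[0,0,0],[0,0,0],[0,0,0],[0,0,0],[0,0,0],[0,0,0],[0,0,0]], jaw=[1,1,1,1,1,1,1])

```text
time: 32.15
tcp_pos: [0.5286, -0.3486, 0.1343]
tool_rot: [0.68, 0.733, 0.0, 0.0]
force: [0.0, 0.1, -6.2]
grip_width: 0.261
finger_force: 30.0
```

Call:
jog_arm(travel=[[0,0,0.02],[0,0,0.01],[0,0,0]], rot=[[0,0,0],[0,0,0],[0,0,0]], jaw=[1,1,1])

```text
time: 32.45
tcp_pos: [0.5283, -0.3486, 0.1327]
tool_rot: [0.68, 0.733, 0.0, 0.0]
force: [0.0, -0.0, -5.7]
grip_width: 0.268
finger_force: 30.0
```

Call:
jog_arm(travel=[[0,0,0.01],[0,0,0.01],[0,0,0]], rot=[[0,0,0],[0,0,0],[0,0,0]], jaw=[1,1,1])

```text
time: 32.75
tcp_pos: [0.5283, -0.3485, 0.1316]
tool_rot: [0.68, 0.733, 0.0, -0.0]
force: [0.3, 1.2, -4.5]
grip_width: 0.265
finger_force: 30.0
```

Call:
jog_arm(travel=[[0,0,0.01],[0,0,0.005],[0,0,0]], rot=[[0,0,0],[0,0,0],[0,0,0]], jaw=[1,1,1])

```text
time: 33.05
tcp_pos: [0.5284, -0.3486, 0.1312]
tool_rot: [0.68, 0.733, 0.0, 0.0]
force: [-0.7, 0.2, -3.2]
grip_width: 0.266
finger_force: 30.0
```

Call:
jog_arm(travel=[[0,0,0.01],[0,0,0],[0,0,0],[0,0,0],[0,0,0],[0,0,0],[0,0,0]], rot=[[0,0,0],[0,0,0],[0,0,0],[0,0,0],[0,0,0],[0,0,0],[0,0,0]], jaw=[1,1,0.7,0.65,0.6,0.5,0.5])

```text
time: 33.75
tcp_pos: [0.5285, -0.3486, 0.1305]
tool_rot: [0.68, 0.733, 0.0, 0.0]
force: [-0.3, 0.1, -0.4]
grip_width: 0.485
finger_force: 0.0
```

Call:
jog_arm(travel=[[0,0,-0.2],[0,0,-0.5],[0,0,-0.7],[0,0,-0.5],[0,0,-0.2],[0,0,0],[0,0,0]], rot=[[0,0,0],[0,0,0],[0,0,0],[0,0,0],[0,0,0],[0,0,0],[0,0,0]], jaw=[0.5,0.4,0.3,0.1,0,0,0])

```text
time: 34.45
tcp_pos: [0.5275, -0.3485, 0.2343]
tool_rot: [0.68, 0.733, -0.0, -0.001]
force: [-0.4, 0.9, -0.2]
grip_width: 0.963
finger_force: 0.0
```

```bash
python3 - <<'E'
from h import *
import cv2
to(545,-141.3,180)
p=r.capture("side"); a=cv2.resize(p["image"][90:220,270:430,::-1],(640,520),interpolation=cv2.INTER_CUBIC)
cv2.imwrite("pics/s6.png",a)
E
```

```text
t 34.45 tcp [ 527.5 -348.5  234.3] yawx 94.26 tilt [-0.11  0.04] w 89.6 ff 0.0 F [-0.4  0.9 -0.2] => [4.105 0.658 1.089]
```

View pics/s6.png

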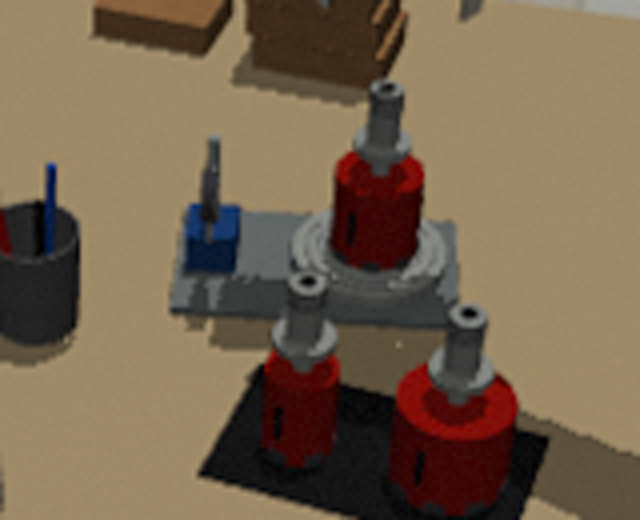

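The mid bit stands upright and centred on the turntable, over the boss. The other two are still upright on the mat.

Call:
jog_arm(travel=[[0.4,0.06,0],[0.6,0.1,0],[0.6,0.1,0],[0.6,0.1,0],[0.6,0.1,0],[0.6,0.1,0],[0.4,0.06,0],[0.2,0.03,0],[0.1,0.01,0],[0,0,0],[0,0,0]], rot=[[0,0,0],[0,0,0],[0,0,0],[0,0,0],[0,0,0],[0,0,0],[0,0,0],[0,0,0],[0,0,0],[0,0,0],[0,0,0]], jaw=[0,0,0,0,0,0,0,0,0,0,0])

```text
time: 35.6
tcp_pos: [0.5457, -0.1433, 0.2349]
tool_rot: [0.681, 0.732, -0.001, -0.0]
force: [0.1, 0.8, -0.3]
grip_width: 0.996
finger_force: 0.0
```

```bash
python3 - <<'E'
from h import *
to(545,-141.3,107)
E
```

```text
t 35.6 tcp [ 545.7 -143.3  234.9] yawx 94.14 tilt [-0.05 -0.04] w 92.6 ff 0.0 F [ 0.1  0.8 -0.3] => [ 0.043 -0.009  2.559]
```

Call:
jog_arm(travel=[[0.03,0,0.2],[0,0,0.4],[0,0,0.5],[0,0,0.5],[0,0,0.4],[0,0,0.3],[0,0,0.16],[0,0,0.08],[0,0,0],[0,0,0]], rot=[[0,0,0],[0,0,0],[0,0,0],[0,0,0],[0,0,0],[0,0,0],[0,0,0],[0,0,0],[0,0,0],[0,0,0]], jaw=[0,0,0,0,0,0,0,0,0,0])

```text
time: 36.6
tcp_pos: [0.5464, -0.1403, 0.109]
tool_rot: [0.68, 0.733, 0.0, 0.001]
force: [0.4, -0.6, 0.4]
grip_width: 1.005
finger_force: 0.0
```

Call:
jog_arm(travel=[[0,0,0],[0,0,0],[0,0,0],[0,0,0],[0,0,0],[0,0,0],[0,0,0],[0,0,0],[0,0,0],[0,0,0]], rot=[[0,0,0],[0,0,0],[0,0,0],[0,0,0],[0,0,0],[0,0,0],[0,0,0],[0,0,0],[0,0,0],[0,0,0]], jaw=[0.3,0.6,0.7,1,1,1,1,1,1,1])

```text
time: 37.6
tcp_pos: [0.5457, -0.1402, 0.1083]
tool_rot: [0.68, 0.733, -0.0, -0.0]
force: [-0.5, 0.4, 0.4]
grip_width: 0.264
finger_force: 30.0
```

Call:
jog_arm(travel=[[0,0,-0.1],[0,0,-0.3],[0,0,-0.3],[0,0,-0.14],[0,0,0],[0,0,0],[0,0,0]], rot=[[0,0,0],[0,0,0],[0,0,0],[0,0,0],[0,0,0],[0,0,0],[0,0,0]], jaw=[1,1,1,1,1,1,1])

```text
time: 38.3
tcp_pos: [0.5451, -0.1403, 0.1495]
tool_rot: [0.68, 0.733, -0.001, -0.001]
force: [0.6, -0.6, -3.1]
grip_width: 0.265
finger_force: 30.0
```

```bash
python3 - <<'E'
from h import *
to(606.4,42,149.5)
E
```

```text
t 38.3 tcp [ 545.1 -140.3  149.5] yawx 94.26 tilt [-0.11  0.02] w 24.6 ff 30.0 F [ 0.6 -0.6 -3.1] => [ 3.544e+00  1.493e+00 -1.000e-03]
```

Call:
jog_arm(travel=[[0.2,0.1,0],[0.4,0.2,0],[0.45,0.2,0],[0.45,0.2,0],[0.45,0.2,0],[0.45,0.2,0],[0.45,0.2,0],[0.35,0.1,0],[0.2,0.08,0],[0.1,0.02,0],[0,0,0],[0,0,0]], rot=[[0,0,0],[0,0,0],[0,0,0],[0,0,0],[0,0,0],[0,0,0],[0,0,0],[0,0,0],[0,0,0],[0,0,0],[0,0,0],[0,0,0]], jaw=[1,1,1,1,1,1,1,1,1,1,1,1])

```text
time: 39.5
tcp_pos: [0.6075, 0.0384, 0.1502]
tool_rot: [0.681, 0.732, -0.001, 0.0]
force: [0.7, -0.2, -2.9]
grip_width: 0.263
finger_force: 30.0
```

```bash
python3 - <<'E'
from h import *
r.capture("wrist")
to(604.5,60,149.5)
to(590,235.7,149.5)
E
```

```text
t 39.55 tcp [607.5  38.1 150.2] yawx 94.14 tilt [-0.03 -0.08] w 24.3 ff 30.0 F [ 1.1  0.5 -4. ] => [ 0.441 -0.028  0.014]
t 39.55 tcp [607.5  38.1 150.2] yawx 94.14 tilt [-0.03 -0.08] w 24.3 ff 30.0 F [ 1.1  0.5 -4. ] => [ 3.967 -0.064  0.009]
```

Call:
jog_arm(travel=[[0.2,-0.03,0.01],[0.3,0,0],[0.3,0,0],[0.3,0,0],[0.3,-0.01,0],[0.3,0,0],[0.3,0,0],[0.3,-0.01,0],[0.2,0,0],[0,0,0],[0,0,0]], rot=[[0,0,0],[0,0,0],[0,0,0],[0,0,0],[0,0,0],[0,0,0],[0,0,0],[0,0,0],[0,0,0],[0,0,0],[0,0,0]], jaw=[1,1,1,1,1,1,1,1,1,1,1])

```text
time: 40.65
tcp_pos: [0.596, 0.1638, 0.1498]
tool_rot: [0.68, 0.733, -0.0, 0.0]
force: [0.6, -0.7, -3.1]
grip_width: 0.264
finger_force: 30.0
```

```bash
python3 - <<'E'
from h import *
to(590,235.7,149.5)
E
```

```text
t 40.65 tcp [596.  163.8 149.8] yawx 94.25 tilt [-0.01 -0.06] w 24.6 ff 30.0 F [ 0.6 -0.7 -3.1] => [ 1.442 -0.012  0.005]
```

Call:
jog_arm(travel=[[0.2,0,0],[0.3,-0.01,0],[0.3,0,0],[0.3,0,0],[0.2,0,0],[0.1,0,0],[0.04,0,0],[0,0,0],[0,0,0]], rot=[[0,0,0],[0,0,0],[0,0,0],[0,0,0],[0,0,0],[0,0,0],[0,0,0],[0,0,0],[0,0,0]], jaw=[1,1,1,1,1,1,1,1,1])

```text
time: 41.55
tcp_pos: [0.5903, 0.235, 0.1498]
tool_rot: [0.681, 0.732, -0.0, 0.0]
force: [0.8, -0.1, -2.9]
grip_width: 0.265
finger_force: 30.0
```

Call:
jog_arm(travel=[[0,0,0.04],[0,0,0.03],[0,0,0],[0,0,0]], rot=[[0,0,0],[0,0,0],[0,0,0],[0,0,0]], jaw=[1,1,1,1])

```text
time: 41.95
tcp_pos: [0.59, 0.2359, 0.1463]
tool_rot: [0.68, 0.733, -0.0, -0.0]
force: [-0.1, -0.5, -3.2]
grip_width: 0.266
finger_force: 30.0
```

Call:
jog_arm(travel=[[0,0,0.01],[0,0,0.01],[0,0,0]], rot=[[0,0,0],[0,0,0],[0,0,0]], jaw=[1,1,1])

```text
time: 42.25
tcp_pos: [0.59, 0.2362, 0.1454]
tool_rot: [0.68, 0.733, 0.0, -0.0]
force: [0.7, 0.3, -3.8]
grip_width: 0.262
finger_force: 30.0
```

Call:
jog_arm(travel=[[0,0,0.01],[0,0,0.01],[0,0,0]], rot=[[0,0,0],[0,0,0],[0,0,0]], jaw=[1,1,1])

```text
time: 42.55
tcp_pos: [0.59, 0.2362, 0.1453]
tool_rot: [0.68, 0.733, 0.0, 0.0]
force: [-1.5, -0.7, 2.0]
grip_width: 0.262
finger_force: 30.0
```

Call:
jog_arm(travel=[[0,0,0],[0,0,0],[0,0,0],[0,0,0],[0,0,0],[0,0,0]], rot=[[0,0,0],[0,0,0],[0,0,0],[0,0,0],[0,0,0],[0,0,0]], jaw=[0.7,0.65,0.6,0.5,0.5,0.5])

```text
time: 43.15
tcp_pos: [0.5901, 0.2362, 0.1444]
tool_rot: [0.68, 0.733, 0.0, -0.0]
force: [-0.9, -0.6, -0.0]
grip_width: 0.496
finger_force: 0.0
```

Call:
jog_arm(travel=[[0,0,-0.2],[0,0,-0.5],[0,0,-0.6],[0,0,-0.4],[0,0,-0.1],[0,0,0]], rot=[[0,0,0],[0,0,0],[0,0,0],[0,0,0],[0,0,0],[0,0,0]], jaw=[0.5,0.4,0.3,0.1,0,0])

```text
time: 43.75
tcp_pos: [0.5903, 0.2364, 0.2355]
tool_rot: [0.68, 0.733, 0.001, 0.0]
force: [-0.2, 0.0, -1.0]
grip_width: 0.889
finger_force: 0.0
```

```bash
python3 - <<'E'
from h import *
to(438.5,-135.7,235)
E
```

```text
t 43.75 tcp [590.3 236.4 235.5] yawx 94.26 tilt [0.11 0.04] w 82.6 ff 0.0 F [-0.2  0.  -1. ] => [-7.195e+00 -3.581e+00 -2.000e-03]
```

Call:
jog_arm(travel=[[-0.5,-0.25,0],[-0.7,-0.35,0],[-0.7,-0.35,0],[-0.7,-0.35,0],[-0.7,-0.35,0],[-0.7,-0.35,0],[-0.7,-0.35,0],[-0.7,-0.35,0],[-0.7,-0.35,0],[-0.6,-0.3,0],[-0.4,-0.2,0],[-0.1,-0.03,0]], rot=[[0,0,0],[0,0,0],[0,0,0],[0,0,0],[0,0,0],[0,0,0],[0,0,0],[0,0,0],[0,0,0],[0,0,0],[0,0,0],[0,0,0]], jaw=[0,0,0,0,0,0,0,0,0,0,0,0])

```text
time: 44.95
tcp_pos: [0.436, -0.1391, 0.233]
tool_rot: [0.682, 0.731, -0.001, -0.001]
force: [0.7, 0.5, -0.2]
grip_width: 0.998
finger_force: 0.0
```

Call:
jog_arm(travel=[[0,0,0],[0,0,0]], rot=[[0,0,0],[0,0,0]], jaw=[0,0])

```text
time: 45.15
tcp_pos: [0.4387, -0.1345, 0.2341]
tool_rot: [0.679, 0.734, 0.0, -0.001]
force: [1.1, 0.8, -0.2]
grip_width: 0.998
finger_force: 0.0
```

```bash
python3 - <<'E'
from h import *
to(438.5,-135.7,108)
E
```

```text
t 45.15 tcp [ 438.7 -134.5  234.1] yawx 94.4 tilt [-0.01  0.08] w 92.8 ff 0.0 F [ 1.1  0.8 -0.2] => [-0.026 -0.005  2.522]
```

Call:
jog_arm(travel=[[-0.02,0,0.2],[0,0,0.4],[0,0,0.5],[0,0,0.5],[0,0,0.4],[0,0,0.3],[0,0,0.16],[0,0,0.06],[0,0,0],[0,0,0]], rot=[[0,0,0],[0,0,0],[0,0,0],[0,0,0],[0,0,0],[0,0,0],[0,0,0],[0,0,0],[0,0,0],[0,0,0]], jaw=[0,0,0,0,0,0,0,0,0,0])

```text
time: 46.15
tcp_pos: [0.4389, -0.137, 0.1089]
tool_rot: [0.68, 0.733, 0.0, 0.001]
force: [1.0, 0.1, -0.1]
grip_width: 0.998
finger_force: 0.0
```

Call:
jog_arm(travel=[[0,0,0],[0,0,0],[0,0,0],[0,0,0],[0,0,0],[0,0,0],[0,0,0],[0,0,0],[0,0,0],[0,0,0]], rot=[[0,0,0],[0,0,0],[0,0,0],[0,0,0],[0,0,0],[0,0,0],[0,0,0],[0,0,0],[0,0,0],[0,0,0]], jaw=[0.3,0.6,0.7,1,1,1,1,1,1,1])

```text
time: 47.15
tcp_pos: [0.4386, -0.1371, 0.1084]
tool_rot: [0.68, 0.733, 0.0, 0.0]
force: [1.3, 0.1, -0.4]
grip_width: 0.264
finger_force: 30.0
```

Call:
jog_arm(travel=[[0,0,-0.1],[0,0,-0.3],[0,0,-0.3],[0,0,-0.14],[0,0,0],[0,0,0],[0,0,0]], rot=[[0,0,0],[0,0,0],[0,0,0],[0,0,0],[0,0,0],[0,0,0],[0,0,0]], jaw=[1,1,1,1,1,1,1])

```text
time: 47.85
tcp_pos: [0.4374, -0.1371, 0.1496]
tool_rot: [0.68, 0.733, -0.001, -0.001]
force: [-0.2, -0.4, -7.2]
grip_width: 0.271
finger_force: 30.0
```

```bash
python3 - <<'E'
from h import *
to(605,11.3,149.5)
E
```

```text
t 47.85 tcp [ 437.4 -137.1  149.6] yawx 94.26 tilt [-0.13  0.03] w 25.2 ff 30.0 F [-0.2 -0.4 -7.2] => [ 2.711  3.563 -0.004]
```

Call:
jog_arm(travel=[[0.1,0.15,0],[0.25,0.35,0],[0.3,0.4,0],[0.3,0.4,0],[0.3,0.4,0],[0.3,0.4,0],[0.3,0.4,0],[0.3,0.4,0],[0.3,0.35,0],[0.2,0.25,0],[0.05,0.06,0],[0,0,0]], rot=[[0,0,0],[0,0,0],[0,0,0],[0,0,0],[0,0,0],[0,0,0],[0,0,0],[0,0,0],[0,0,0],[0,0,0],[0,0,0],[0,0,0]], jaw=[1,1,1,1,1,1,1,1,1,1,1,1])

```text
time: 49.05
tcp_pos: [0.6055, 0.0115, 0.1495]
tool_rot: [0.68, 0.733, -0.001, -0.001]
force: [0.6, -1.2, -7.1]
grip_width: 0.265
finger_force: 30.0
```

Call:
jog_arm(travel=[[0,0,0],[0,0,0]], rot=[[0,0,0],[0,0,0]], jaw=[1,1])

```text
time: 49.25
tcp_pos: [0.605, 0.0092, 0.1501]
tool_rot: [0.681, 0.732, -0.001, -0.0]
force: [-0.4, -1.0, -7.4]
grip_width: 0.262
finger_force: 30.0
```

```bash
python3 - <<'E'
from h import *
to(602,43,149.5)
to(594.4,140.7,149.5)
E
```

```text
t 49.25 tcp [605.    9.2 150.1] yawx 94.17 tilt [-0.09 -0.08] w 24.4 ff 30.0 F [-0.4 -1.  -7.4] => [ 0.679 -0.01   0.011]
t 49.25 tcp [605.    9.2 150.1] yawx 94.17 tilt [-0.09 -0.08] w 24.4 ff 30.0 F [-0.4 -1.  -7.4] => [ 2.639 -0.019  0.009]
```

Call:
jog_arm(travel=[[0.2,0,0.01],[0.3,0,0],[0.3,0,0],[0.3,0,0],[0.3,-0.01,0],[0.3,0,0],[0.3,0,0],[0.25,0,0],[0.2,-0.01,0],[0.1,0,0],[0,0,0],[0,0,0]], rot=[[0,0,0],[0,0,0],[0,0,0],[0,0,0],[0,0,0],[0,0,0],[0,0,0],[0,0,0],[0,0,0],[0,0,0],[0,0,0],[0,0,0]], jaw=[1,1,1,1,1,1,1,1,1,1,1,1])

```text
time: 50.45
tcp_pos: [0.5955, 0.1366, 0.1498]
tool_rot: [0.681, 0.733, -0.001, 0.0]
force: [0.6, -0.2, -7.4]
grip_width: 0.263
finger_force: 30.0
```

```bash
python3 - <<'E'
from h import *
to(594.4,140.7,145.4)
E
```

```text
t 50.45 tcp [595.5 136.6 149.8] yawx 94.21 tilt [-0.01 -0.07] w 24.5 ff 30.0 F [ 0.6 -0.2 -7.4] => [ 0.083 -0.016  0.088]
```

Call:
jog_arm(travel=[[0.07,-0.01,0],[0,0,0],[0,0,0.04],[0,0,0.03],[0,0,0.01],[0,0,0],[0,0,0]], rot=[[0,0,0],[0,0,0],[0,0,0],[0,0,0],[0,0,0],[0,0,0],[0,0,0]], jaw=[1,1,1,1,1,1,1])

```text
time: 51.15
tcp_pos: [0.5946, 0.1412, 0.1459]
tool_rot: [0.68, 0.733, 0.0, -0.0]
force: [-0.4, 0.1, -7.3]
grip_width: 0.266
finger_force: 30.0
```

Call:
jog_arm(travel=[[0,0,0.01],[0,0,0]], rot=[[0,0,0],[0,0,0]], jaw=[1,1])

```text
time: 51.35
tcp_pos: [0.5947, 0.1413, 0.1455]
tool_rot: [0.68, 0.733, 0.0, 0.0]
force: [0.4, -0.3, -7.5]
grip_width: 0.262
finger_force: 30.0
```

Call:
jog_arm(travel=[[0,0,0.01],[0,0,0.01],[0,0,0]], rot=[[0,0,0],[0,0,0],[0,0,0]], jaw=[1,1,1])

```text
time: 51.65
tcp_pos: [0.5947, 0.1413, 0.1455]
tool_rot: [0.68, 0.733, 0.0, 0.0]
force: [-2.4, -1.2, -0.3]
grip_width: 0.263
finger_force: 30.0
```

Seated, so I'll release it and lift clear.

Call:
jog_arm(travel=[[0,0,0],[0,0,0],[0,0,0],[0,0,0],[0,0,0],[0,0,0]], rot=[[0,0,0],[0,0,0],[0,0,0],[0,0,0],[0,0,0],[0,0,0]], jaw=[0.7,0.65,0.6,0.5,0.5,0.5])

```text
time: 52.25
tcp_pos: [0.5947, 0.1412, 0.1444]
tool_rot: [0.68, 0.733, 0.0, -0.0]
force: [0.6, 0.5, 0.8]
grip_width: 0.498
finger_force: 0.0
```

Call:
jog_arm(travel=[[0,0,-0.2],[0,0,-0.5],[0,0,-0.6],[0,0,-0.5],[0,0,-0.5],[0,0,-0.3],[0,0,-0.1],[0,0,0],[0,0,0]], rot=[[0,0,0],[0,0,0],[0,0,0],[0,0,0],[0,0,0],[0,0,0],[0,0,0],[0,0,0],[0,0,0]], jaw=[0.5,0.4,0.3,0.1,0,0,0,0,0])

```text
time: 53.15
tcp_pos: [0.5941, 0.1409, 0.2786]
tool_rot: [0.68, 0.733, -0.001, -0.0]
force: [0.3, -0.4, -0.1]
grip_width: 0.997
finger_force: 0.0
```

```bash
python3 - <<'E'
from h import *
import cv2
to(594.4,140.7,145.4)
p=r.capture("side"); cv2.imwrite("pics/s7.png",cv2.resize(p["image"][110:400,220:460,::-1],(496,600),interpolation=cv2.INTER_CUBIC))
p=r.capture("scene"); cv2.imwrite("pics/sc7.png",cv2.resize(p["image"][85:365,130:470,::-1],(728,600),interpolation=cv2.INTER_CUBIC))
E
```

```text
t 53.15 tcp [594.1 140.9 278.6] yawx 94.27 tilt [-0.09 -0.03] w 92.7 ff 0.0 F [ 0.3 -0.4 -0.1] => [-0.003  0.01   2.664]
```

View pics/s7.png

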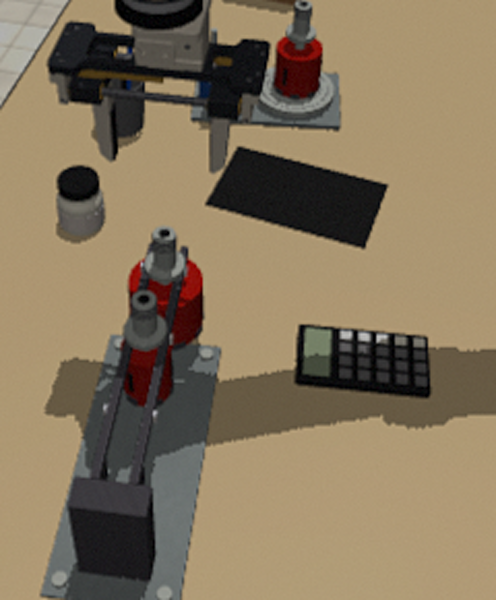

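View pics/sc7.png

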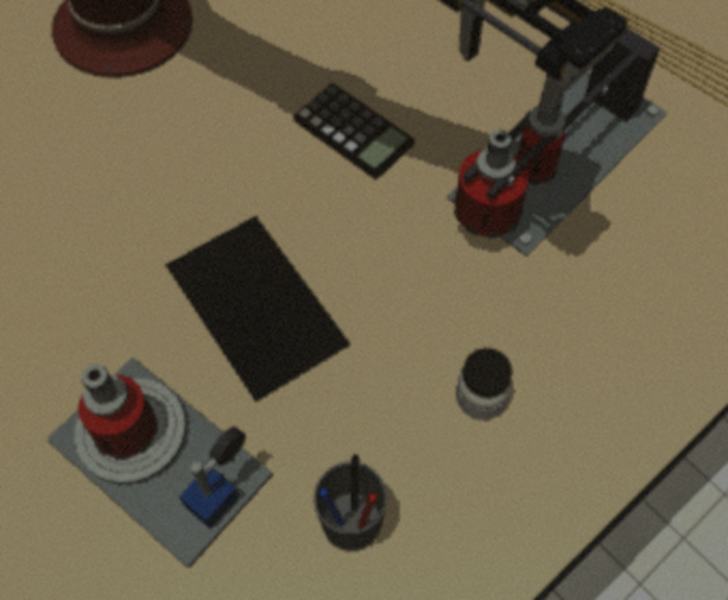

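Both views show the large bit back in the front seat (scene 490,185) and the small one in the middle seat (side 148,350), at their original pixels. The mid bit is upright on the turntable (scene 115,420), and the jar, calculator and pen cup have not moved.

```bash
python3 -c "
from rig import r
print(r.job_done())"
```

```text
the job is handed in; nothing more can be done
None
```

I've handed the job in at about 53 s: the middle-sized bit stands mouth down over the boss on the turntable, and the large and small bits are back in the front and middle seats. Nothing was dropped or tipped, and the jar, calculator and pen cup weren't moved.

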